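# Shut up the artist's case

### The arm

A 6-joint arm with a two-finger parallel gripper is mounted at the origin on the work surface. World frame = base frame: x ahead of the robot, y to its left, z up, the work surface at z = 0. Lengths are in mm, angles in rad, forces in N, time in s.
With the tool pointing down it reaches from about 150 to 775 mm from the base axis. Payload 6.1 kg.
Tool frame: the origin (TCP) lies between the finger pads; the fingertips stand r.tip_reach ahead of it and the grasp point (between the pads) lies 11 mm behind it (r.tip_reach is the distance from the TCP to the fingertips, in mm); z points along the fingers, y is the line along which they close (so a half turn about z gives the same grasp; the last joint's range is limited). The gripper opens to 85 mm and grips with 20 to 120 N. Pads are 22 mm wide; open, the fingers measure 114 mm over their backs; the gripper's body (76 mm by 85 mm) begins 54 mm behind the grasp point. The pads swing forward as they close: fully open they stand 13 mm farther back than shut.
Start: joints at [-1.281, 0.126, -0.04, 1.405, 0, 1.571], TCP at [150.018, -503.093, 239.295] pointing down, gripper open.
Joint ranges: [-2.72, 2.72], [-0.95, 1.95], [-1.27, 1.35], [-1.78, 2.02], [-1.46, 1.47], [-3.14, 3.14]. Speed limits (rad/s): [2.39, 2.39, 3.01, 3.14, 3.14, 3.14].

### API

Orientations are given as a unit quaternion [x, y, z, w].
In Python, from cell import r, readout, vision, order gives the robot as it stands. Calls block until the motion is done:
- r.move_to(position, orientation): joint-space move of the TCP to a pose.
- r.line_to(position, rot=None, max_speed=150): straight line of the TCP; rot=None keeps the orientation; max_speed is the mean speed in mm/s.
- r.move_joints(angles): joint-space move.
- r.open_jaws() and r.close_gripper(): open the fingers fully, or close them until they stop; the grip force is fixed at half the most.
- r.wait(seconds).
- r.solve_ik(position, orientation): joint angles nearest the present ones, or None.
- readout.sense(): the state.
- vision.grab_frame(name): name is "side" or "top"; returns the picture (400x640x3 uint8, blue, green, red); there is no depth.
- vision.camera_params(name): a dict with "K" (3x3 intrinsics, pixels), "dist" ([k1, k2, p1, p2, k3] as OpenCV has them; the pictures are not rectified), "rvec" (rotation vector, rad) and "tvec" (3), from world to camera coordinates, as OpenCV has them. Camera axes: x right, y down, z forward; pixel columns grow to the right and rows downward; lengths in mm; the calibration is good to about 2 mm. A picture is of the moment at which its call begins. camera_params takes no time and is no camera call.
A pose or a line that the arm cannot do raises r.MotionError and nothing moves.
- order.finish_job(): hands the job in; it is judged then, once.
Trained networks look in the newest picture that a camera, given by its name, has taken for a name from the list of things; names that differ only in an ending like _2 or _b are one class to them, and where a whole thing is asked for, a point or a joint stands for the part that bears it (a point fixed in the world has none). Each returns a list of dicts, best first, with "conf" (0 to 1); they miss things now and then, are a little off and sometimes report something else, mostly with a low value. They report only what shows in the picture. A call takes as long as a camera call.
- vision.masks_of(camera, target): "region" (400x640 bool, what is visible of it) and "extent" ([left, top, width, height] in pixels, round what is visible of it).
The state is a dict: "clock": time; "joints": joint angles; "dq": joint speeds; "joint_torque": joint torques, N m; "eef_pos": TCP position; "ee_rot": TCP orientation; "force": force on the tool from outside, world axes, zero at the start; "wrist_torque": the same for the moment, N m; "width": finger opening in mm; "gripper_force": force on a finger pad.
Only numpy, scipy, OpenCV 4.12 (cv2) and the standard library are available. Lean on these libraries where they do the work, as an engineer would, in place of code of your own. Each camera call takes 0.05 s, during which the arm holds its last target. There are 200 camera calls.

### The job

Pack up the wooden artist's case: first push the upright white palette leaf down until it lies flat over the pencils, and only then push the open lid over and ease it fully shut on top, without letting it slam. Do it all with the fingertips: do not lift or shove the case, and leave the ink jar, the brush cup and the eraser where they stand.

Things in the scene. Friction and masses are not known exactly. Their poses are not given: they have to be found in the camera images.
- case: Open wooden case, 260 (its x) x 220 (its y) x 70 mm high, about 3 kg with its fill, standing loose on the table; it slides if pushed sideways with more than about 12 N. Origin: centre of its underside; z up. Its walls are 10 mm thick. The lid is hinged along the top of its +y wall, the white leaf inside along its -y wall. The inner floor (pencils, ink pots) is about 32 to 49 mm above the table. Yaw varies.
- flap (a joint): Hinge of the white palette leaf (220 mm along the case's x, 160 mm long from hinge to free edge, 5 mm thick, 0.15 kg). 0 = flat in the case (its stop; top face then 60 mm above the table), about 1.57 = upright; it starts upright, 1.4 to 1.75. Its axis is the case's +x. Stiff: it stays where it is left, and needs about 2 N at 120 mm from the hinge. Its outer face when upright (towards the case's -y) is its top face when flat.
- flap_hinge (a point): Middle of the leaf's hinge line, on the leaf's lower face: at (0, -95, 55) mm in the case's frame. Its axes turn with the leaf: y from the hinge to the free edge, z out of the face that is outer when upright and top when flat.
- flap_edge (a point): Middle of the leaf's free edge, on its outer/top face: at (0, 160, 5) mm in the axes of flap_hinge.
- lid (a joint): Hinge of the wooden lid (260 mm along the case's x, 220 mm long from hinge to free edge, 10 mm thick, 0.35 kg). 0 = shut on the case's rim (its stop; top face then 80 mm above the table), 1.57 = upright; it starts open, 1.55 to 1.85, at most leaning a little outwards. Its axis is the case's -x. Stiff: it stays at any angle and needs about 3 to 5 N at 170 mm from the hinge to be moved.
- lid_hinge (a point): Middle of the lid's hinge line, on the lid's lower face: at (0, 110, 70) mm in the case's frame. Its axes turn with the lid: -y from the hinge to the free edge, z out of the face that is outer when open (towards the case's +y) and top when shut.
- lid_edge (a point): Middle of the lid's free edge, on its outer/top face: at (0, -220, 10) mm in the axes of lid_hinge.
- ink_mid (a point): Centre of a dark ink jar with a black cap, 52 mm across, 75 mm high, loose. Bystander.
- cup_mid (a point): Point on the axis of a white cup with brushes, 45 mm above its foot; cup 72 mm across and 90 mm high, brushes up to 140 mm. Loose. Bystander.
- eraser_mid (a point): Centre of a dull pink eraser, 55 x 28 x 16 mm, lying loose. Bystander.

How it is judged (in metres and radians):
On the way, in this order (a step that is already met when the one before it is completed fails the run):
1. the leaf lies flat while the lid is still open (value of joint flap below 0.07 rad and value of joint lid above 1 rad), for 0.2 s.
2. the lid is shut over it (value of joint lid below 0.04 rad and value of joint flap below 0.07 rad), for 0.2 s.
At the end, for the whole second after the job is handed in: The leaf lies flat (within 0.07 rad, about 11 mm at its edge), the lid is fully shut over it (within 0.04 rad, about 9 mm at its edge), the case is at rest within 25 mm of where it stood and the bystanders within 20 mm (all of step 2 and distance of case from where it was at the start of the episode below 0.025 m and linear speed of case below 0.02 m/s and distance of each of ink_mid, cup_mid, eraser_mid from where it was at the start of the episode below 0.02 m); the robot touches nothing.
It fails at once if the lid is swung over while the leaf is still raised (value of joint lid below 0.8 rad and value of joint flap above 0.2 rad).
It fails at once if the lid slams (value of joint lid below 0.3 rad and velocity of joint lid below -2.5 rad/s).
It fails at once if the case is shoved more than 25 mm (distance of case from where it was at the start of the episode above 0.025 m).
It fails at once if the case is lifted or tipped (height (world z) of case above 0.012 m or angle between case's own z axis and vertical above 0.1 rad).
It fails at once if a bystander is lifted, carried or knocked away (distance of any of ink_mid, cup_mid, eraser_mid from where it was at the start of the episode above 0.02 m).
It also fails if it takes over 64 s, if anything falls off the work surface, if the arm or the gripper's body presses on something with over 40 N, if the wrist force passes 120 N, or if a joint passes its speed limit or range.

## Working session

There is one attempt and no reset: what is moved stays moved. The work goes in short steps, each a Python script; the robot and the scene stay as the last script left them, time stands still between calls to the robot, and variables do not carry over. Pictures are saved under pics/ and viewed, at most 10 in all, crops included, and the job is handed in when it is done.

```bash
mkdir -p pics
cat > h.py <<'E'
import numpy as np, cv2
from cell import r, readout, vision, order
def cam(n):
    p=vision.camera_params(n); return [np.array(p[k],float) for k in("K","dist","rvec","tvec")]
def proj(n,P):
    K,d,rv,t=cam(n); return cv2.projectPoints(np.array(P,float).reshape(-1,3),rv,t,K,d)[0].reshape(-1,2)
def onplane(n,uv,z):
    K,d,rv,t=cam(n); R=cv2.Rodrigues(rv)[0]
    u=cv2.undistortPoints(np.array(uv,float).reshape(-1,1,2),K,d).reshape(-1,2)
    D=np.c_[u,np.ones(len(u))]@R; C=-R.T@t.ravel()
    return C+D*((z-C[2])/D[:,2])[:,None]
E
python3 - <<'E'
from h import *
for n in("side","top"):
    cv2.imwrite(f"pics/{n}0.png",vision.grab_frame(n))
    K,d,rv,t=cam(n);print(n,-cv2.Rodrigues(rv)[0].T@t.ravel())
    for o in("case","flap","lid","ink_mid","cup_mid","eraser_mid"):
        for m in vision.masks_of(n,o)[:2]:
            print(o,round(m["conf"],2),m["extent"])
            np.save(f"pics/{n}_{o}.npy",m["region"]) if m["conf"]>.5 else 0
print(r.tip_reach,readout.sense())
E
```

```text
side [ 432.136024   -774.00236779  653.9492069 ]
case 0.65 [171.7, 37.5, 205.8, 233.7]
flap 0.92 [277.2, 118.3, 98.2, 116.6]
lid 0.94 [174.7, 39.5, 122.7, 146.8]
cup_mid 0.92 [381.0, 127.7, 39.2, 67.8]
eraser_mid 0.8 [387.7, 228.7, 24.6, 28.8]
top [410.75964428 -77.82105237 912.57539487]
case 0.73 [175.8, 140.9, 197.9, 184.7]
flap 0.86 [305.5, 140.2, 69.4, 108.1]
lid 0.96 [177.5, 184.3, 107.6, 142.2]
ink_mid 0.75 [365.6, 182.6, 23.8, 28.8]
ink_mid 0.75 [307.3, 140.4, 67.8, 108.1]
cup_mid 0.65 [274.9, 109.9, 22.9, 43.6]
eraser_mid 0.75 [348.2, 153.1, 20.8, 20.7]
8.0 {'clock': 0.7, 'joints': array([-1.28100368e+00,  1.25773738e-01, -3.95189588e-02,  1.40540298e+00,
       -2.45062387e-05,  1.57080629e+00]), 'dq': array([ 0.00072125, -0.00107336, -0.00011504,  0.00064897,  0.00113419,
        0.00191152]), 'joint_torque': array([-2.32096165e-03, -4.35551226e+01,  3.53026628e+01,  5.43436545e-04,
       -1.69055006e-04,  2.12277547e-05]), 'eef_pos': array([ 150.01818462, -503.12570345,  239.34546255]), 'ee_rot': array([ 9.89521599e-01,  1.44384911e-01, -4.85833052e-06,  5.15649094e-05]), 'force': array([-0.30170169, -0.30812852,  0.09002489]), 'wrist_torque': array([-0.0264608 , -0.01301832,  0.00962502]), 'gripper_force': 0.0, 'width': 85.65855416674513}
```

View pics/side0.png

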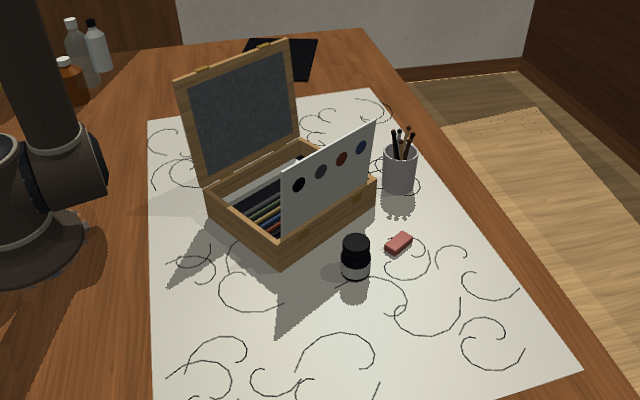

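View pics/top0.png

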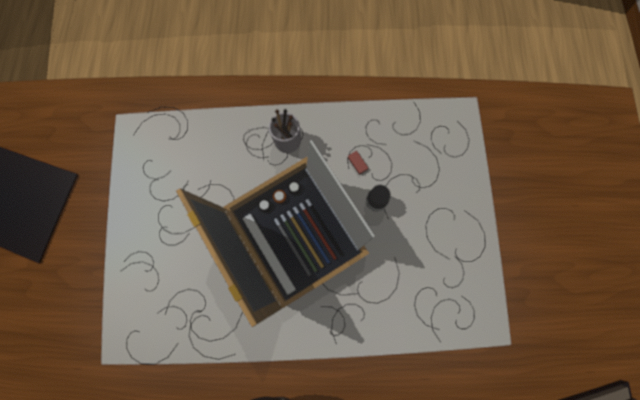

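The side view shows the lid open at (175-298, 38-185) and the white leaf upright at (278-376, 118-235). The ink jar is at (355,257), the eraser at (399,243) and the cup at (400,165). The top view agrees: lid on the left, leaf on the right, and the jar at (378,196), close to the leaf. Next I fit the case pose and both joint angles to the masks.

```bash
cat > fit.py <<'E'
from h import *
from scipy.optimize import minimize
from scipy.spatial.transform import Rotation as Ro
def frame(p):
    x,y,yaw,f,l=p; C=Ro.from_euler('z',yaw); o=np.array([x,y,0])
    F=Ro.from_euler('x',f); L=Ro.from_euler('x',-l)
    flap=lambda q:o+C.apply(np.array([0,-95,55])+F.apply(q))
    lid=lambda q:o+C.apply(np.array([0,110,70])+L.apply(q))
    return flap,lid
def box(x,y,z): return np.array([[a,b,c] for a in x for b in y for c in z],float)
def ren(n,P,S=2):
    h=cv2.convexHull(proj(n,P).astype(np.float32)*S)
    m=np.zeros((400*S,640*S),np.uint8); cv2.fillConvexPoly(m,np.round(h*16).astype(np.int32),1,shift=4); return m>0
def fit(M,p0):
    up={k:cv2.resize(v.astype(np.uint8),None,fx=2,fy=2,interpolation=0)>0 for k,v in M.items()}
    def cost(p):
        f,l=frame(p); c=0
        for (n,o),m in up.items():
            fl=ren(n,f(box((-110,110),(0,160),(0,5))))
            q=fl if o=="flap" else ren(n,l(box((-130,130),(-220,0),(0,10))))&~fl
            c+=1-(q&m).sum()/(q|m).sum()
        return c
    s=np.array([15,15,.1,.1,.1]); best=None
    for k in range(4):
        b=minimize(cost,p0,method="Nelder-Mead",options=dict(initial_simplex=np.vstack([p0]+[np.array(p0)+np.eye(5)[i]*s[i]*(1,-1,.5,-.5)[k] for i in range(5)]),maxiter=300))
        p0=b.x
    return b.x,b.fun
E
python3 - <<'E'
from fit import *
M={(n,o):np.load(f"pics/{n}_{o}.npy") for n in("side","top") for o in("flap","lid")}
c=onplane("top",[[295,240]],50)[0]
p,f=fit(M,[c[0],c[1],.52,1.57,1.65]);print(p,f); np.save("p0.npy",p)
print("ink",onplane("top",[[378,196]],75),"cup",onplane("top",[[285,131]],90),"er",onplane("top",[[358,162]],16))
fl,l=frame(p)
for n in("side","top"):
    im=cv2.imread(f"pics/{n}0.png")
    for P in (fl([[-110,0,5],[110,0,5],[110,160,5],[-110,160,5]]),l([[-130,0,0],[130,0,0],[130,-220,0],[-130,-220,0]])):
        cv2.polylines(im,[np.round(proj(n,P)).astype(int)],True,(0,255,0))
    cv2.imwrite(f"pics/{n}f.png",im[20:350,130:430])
cv2.imwrite("pics/f.png",np.hstack([cv2.imread("pics/sidef.png"),cv2.imread("pics/topf.png")]))
E
```

```text
Traceback (most recent call last):
  File "fit.py", line 25, in fit
    b=minimize(cost,p0,method="Nelder-Mead",options=dict(initial_simplex=np.vstack([p0]+[np.array(p0)+np.eye(5)[i]*s[i]*(1,-1,.5,-.5)[k] for i in range(5)]),maxiter=300))
  File "fit.py", line 20, in cost
    q=fl if o=="flap" else ren(n,l(box((-130,130),(-220,0),(0,10))))&~fl
                           ~~~^^^^^^^^^^^^^^^^^^^^^^^^^^^^^^^^^^^^^^
  File "fit.py", line 12, in ren
    h=cv2.convexHull(proj(n,P).astype(np.float32)*S)
                     ~~~~^^^^^
  File "h.py", line 6, in proj
    K,d,rv,t=cam(n); return cv2.projectPoints(np.array(P,float).reshape(-1,3),rv,t,K,d)[0].reshape(-1,2)
             ~~~^^^
  File "h.py", line 4, in cam
    p=vision.camera_params(n); return [np.array(p[k],float) for k in("K","dist","rvec","tvec")]
ValueError: time passes only in moves, steps and waits
```

Cache the camera parameters.

```bash
sed -i 's/^import numpy/import functools, numpy/; s/^def cam/@functools.lru_cache(None)\ndef cam/' h.py
cat > f.py <<'E'
from fit import *
M={(n,o):np.load(f"pics/{n}_{o}.npy") for n in("side","top") for o in("flap","lid")}
c=onplane("top",[[295,240]],50)[0]
p,f=fit(M,[c[0],c[1],.52,1.57,1.65]);print(p,f); np.save("p0.npy",p)
print("ink",onplane("top",[[378,196]],75),"cup",onplane("top",[[285,131]],90),"er",onplane("top",[[358,162]],16))
fl,l=frame(p)
for n in("side","top"):
    im=cv2.imread(f"pics/{n}0.png")
    for P in (fl([[-110,0,5],[110,0,5],[110,160,5],[-110,160,5]]),l([[-130,0,0],[130,0,0],[130,-220,0],[-130,-220,0]])):
        cv2.polylines(im,[np.round(proj(n,P)).astype(int)],True,(0,255,0))
    cv2.imwrite(f"pics/{n}f.png",im[20:350,130:430])
cv2.imwrite("pics/f.png",np.hstack([cv2.imread("pics/sidef.png"),cv2.imread("pics/topf.png")]))
E
python3 f.py
```

```text
[524.52415325 -12.85664343   0.57409622   1.6779723    1.65254136] 0.23999720731155993
ink [[ 601.98374907 -198.62658974   75.        ]] cup [[748.46435688  12.41836812  90.        ]] er [[ 699.92788858 -160.10743377   16.        ]]
```

View pics/f.png

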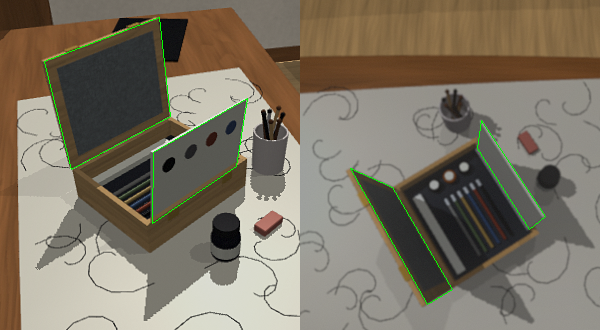

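The fit matches the picture: green outlines lie on the lid and leaf edges. Now I push the leaf down.

```bash
cat > act.py <<'E'
from fit import *
p=np.load("p0.npy"); C=Ro.from_euler('z',p[2])
Q=(C*Ro.from_euler('z',np.pi/2)*Ro.from_euler('x',np.pi)).as_quat()
Q2=(C*Ro.from_euler('z',-np.pi/2)*Ro.from_euler('x',np.pi)).as_quat()
def W(y,z,x=0): return np.array([p[0],p[1],0])+C.apply([x,y,z+r.tip_reach])
def st(s=""):
    d=readout.sense(); q=C.inv().apply(d["eef_pos"]-[p[0],p[1],0]); print(s,round(d["clock"],1),np.round(q,0),"F",np.round(C.inv().apply(d["force"]),1)); return d
def pf(t,d=135): return np.array([-95,55])+d*np.array([np.cos(t),np.sin(t)])+5*np.array([-np.sin(t),np.cos(t)])-[11,0]
def pl(t,d=190): return np.array([110,70])+d*np.array([-np.cos(t),np.sin(t)])+10*np.array([np.sin(t),np.cos(t)])+[11,0]
def pick(pos):
    j0=readout.sense()["joints"]; c=[(np.abs(r.solve_ik(pos,q)-j0).max(),i) for i,q in enumerate((Q,Q2)) if r.solve_ik(pos,q) is not None]
    print(c); return (Q,Q2)[min(c)[1]]
E
python3 - <<'E'
from act import *
r.close_gripper(); print(r.tip_reach, pf(1.68))
a=W(-165,300); q=pick(a)
r.move_to(a,q); st("above")
r.line_to(W(-165,pf(1.6)[1])); st("down")
for t in np.arange(1.65,.75,-.15):
    r.line_to(W(*pf(t)),max_speed=80); st(f"{t:.2f}")
cv2.imwrite("pics/a1.png",vision.grab_frame("side"))
E
```

```text
8.0 [-125.68342756  188.65089854]
[(np.float64(1.03929139267734), 0), (np.float64(3.957421531824754), 1)]
above 3.6 [  -1. -166.  308.] F [-0.6  0.2 -0.7]
down 4.5 [   0. -165.  199.] F [-0.4 -0.1 -0.4]
1.65 5.2 [   0. -121.  197.] F [-1.4 -0.5  0. ]
1.50 5.5 [   0. -101.  198.] F [-0.2 -0.6  0.1]
1.35 6.0 [ -0. -81. 196.] F [-0.3  0.2  0.1]
1.20 6.3 [ -0. -61. 191.] F [-0.7  0.1  0.4]
1.05 6.8 [ -0. -43. 182.] F [-0.   0.4 -0.3]
0.90 7.2 [ -0. -26. 172.] F [-0.5 -0.9  2.2]
```

View pics/a1.png

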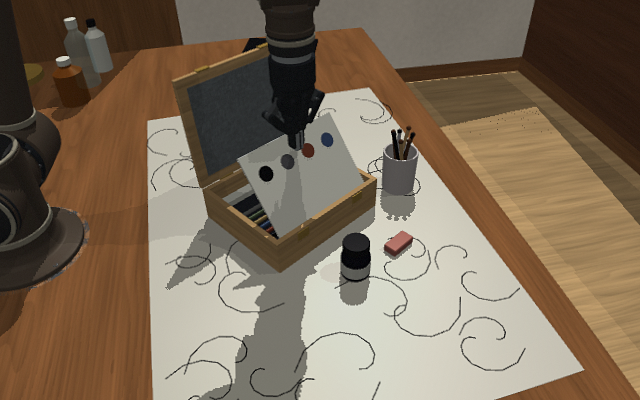

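The leaf, at (240-360, 113-235), is following the fingertips at (297,150). The case and the bystanders have not moved. I carry on down and finish by force.

Run:
```python
from act import *
for t in np.arange(.75,-.01,-.15):
    r.line_to(W(*pf(max(t,0))),max_speed=80); d=st(f"{t:.2f}")
y,z=pf(0)
for k in range(8):
    if d["force"][2]>9: break
    z-=1.5; r.line_to(W(y,z),max_speed=30); d=st(f"z{z}")
r.line_to(W(y,330),max_speed=200); st("up")
cv2.imwrite("pics/a2.png",np.hstack([vision.grab_frame("side")[20:300,100:450],vision.grab_frame("top")[100:380,130:480]]))
```

```text
0.75 7.6 [ -0. -10. 159.] F [ 0.6 -0.3  0.1]
0.60 8.0 [ -0.   3. 143.] F [ 0.4  0.4 -0.2]
0.45 8.4 [ -0.  14. 126.] F [ 0.1 -0.7 -0.3]
0.30 8.8 [ -0.  22. 107.] F [ 0.  -0.2 -0.2]
0.15 9.2 [-0. 27. 88.] F [-0.4  0.3  0. ]
-0.00 9.6 [ 0. 29. 68.] F [-0.1 -0.4  1.8]
z58.5 9.8 [ 0. 29. 68.] F [-3.6  2.2 12. ]
up 11.4 [ -0.  29. 337.] F [1.2 0.3 0.1]
```

View pics/a2.png

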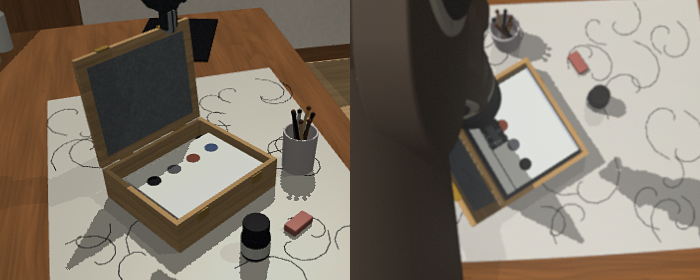

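The leaf lies flat inside the case at (120-260, 130-215) in the left crop, and contact at 12 N was on the stop. Next I go over the lid, come down behind it, and push it over.

Run:
```python
from act import *
print(pl(1.65))
r.line_to(W(180,335),max_speed=150); st("over")
r.line_to(W(180,pl(1.65)[1]),max_speed=120); st("down")
for t in np.arange(1.65,.79,-.12):
    r.line_to(W(*pl(t)),max_speed=70); d=st(f"{t:.2f}")
    if np.linalg.norm(d["force"])>20: break
cv2.imwrite("pics/a3.png",vision.grab_frame("side"))
```

```text
[146.00161916 258.61314652]
over 12.6 [  0. 180. 343.] F [1.  0.3 0.5]
down 13.4 [  0. 180. 267.] F [ 0.1 -0.3  0.9]
1.65 14.0 [ -0. 146. 267.] F [ 0.   0.5 -1.2]
1.53 14.5 [  0. 123. 268.] F [0.3 0.1 1. ]
1.41 15.0 [ -0. 100. 267.] F [-0.3 -0.4  0.7]
1.29 15.5 [ -0.  77. 263.] F [0.1 0.1 0.8]
1.17 15.9 [ -0.  56. 257.] F [ 0.1 -0.3 -0.1]
1.05 16.4 [ -0.  35. 247.] F [ 0.2 -0.2  0.1]
0.93 16.9 [ -0.  15. 236.] F [ 0.7  0.4 -0.6]
0.81 17.4 [ -0.  -3. 222.] F [0.3 0.3 0.8]
```

View pics/a3.png

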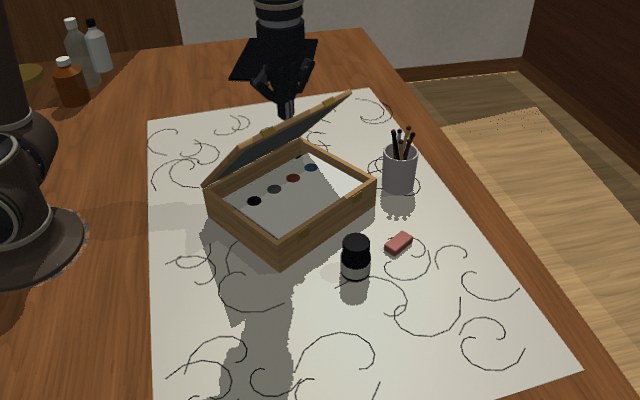

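The lid, with its free edge at (205,185)-(350,92), is following the fingertips. The leaf is flat and the case unmoved. I now ease it shut slowly.

Run:
```python
from act import *
for t in list(np.arange(.70,.01,-.1))+[0]:
    r.line_to(W(*pl(t)),max_speed=50); d=st(f"{t:.2f}")
y,z=pl(0)
for k in range(8):
    if d["force"][2]>12: break
    z-=1; r.line_to(W(y,z),max_speed=20); d=st(f"z{z}")
r.wait(.3); r.line_to(W(y,300),max_speed=150); 
r.move_joints([-1.281,0.126,-0.04,1.405,0,1.571]); st("up")
cv2.imwrite("pics/a4.png",np.hstack([vision.grab_frame("side")[20:300,100:450],vision.grab_frame("top")[100:380,130:480]]))
for n in("side","top"):
    vision.grab_frame(n)
    m=vision.masks_of(n,"lid"); print(n,[(round(k["conf"],2),k["extent"]) for k in m[:1]])
    l=frame([*p[:3],0,0])[1]; q=proj(n,l(box((-130,130),(-220,0),(0,10)))); print("expect",q.min(0),q.max(0)-q.min(0))
```

```text
0.70 18.0 [ -0. -18. 208.] F [ 0.7  0.3 -0.2]
0.60 18.5 [ -0. -30. 193.] F [-0.2 -0.8  1.2]
0.50 19.0 [ -0. -41. 177.] F [ 0.   0.2 -0.6]
0.40 19.6 [ -0. -50. 161.] F [ 0.3  0.1 -0.1]
0.30 20.1 [ -0. -57. 143.] F [ 0.2 -0.  -0.5]
0.20 20.6 [ -0. -63. 125.] F [-0.   0.4  1.2]
0.10 21.2 [ -0. -67. 106.] F [ 0.  -0.6 -0.2]
0.00 21.7 [  0. -69.  89.] F [-0.9  0.6  6.7]
z79.0 22.0 [  0. -69.  88.] F [-3.2  2.3 13.3]
up 26.0 [-580. -209.  239.] F [-0.2  0.3 -0.4]
side [(0.65, [204.9, 135.0, 169.0, 109.7])]
expect [200.57401114 132.19208291] [176.36894123 112.63041598]
top [(0.75, [223.7, 153.4, 149.2, 158.3])]
expect [220.8305718  155.49917682] [148.04854816 153.67303268]
```

View pics/a4.png

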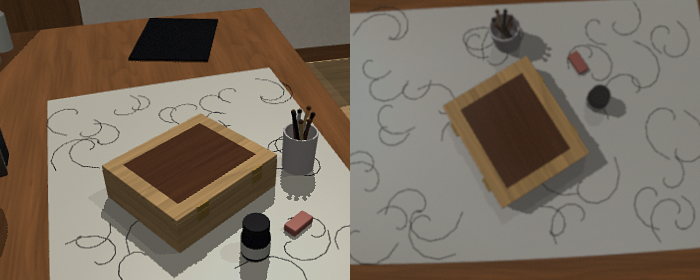

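The lid is shut flush at (103-276, 113-215) in the left crop. The case and the bystanders are in place and the arm is clear.

```bash
python3 -c "
from cell import order; print(order.finish_job())"
```

```text
the job is handed in; nothing more can be done
None
```

I pushed the leaf flat, then eased the lid fully shut over it; the last pictures show the case, ink jar, cup and eraser in place, and I handed the job in at about 26 s (no verdict was returned).

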